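# Make up two microphone accessory kits

### The job

Make up the two accessory kits in the trays. The orange-rimmed tray gets the orange ring lying flat on the large dark disc, the silver-and-black microphone capsule standing upright on the small dark disc, and the red battery pack lying along the dark rectangle; the blue-rimmed tray gets the blue ring lying flat on the dark disc and the black antenna lying along the dark strip, either way round. Centre each thing on its mark, set it down rather than drop it, and leave the green ring where it is.

Things in the scene. Friction and masses are not known exactly. Their poses are not given: they have to be found in the camera images.
- ring_orange_c (a point): Orange plastic anti-roll ring for a hand-held microphone, lying flat: hexagonal, 52 mm across the flats (about 58 across the corners), hole 38, 22 high, 30 g. Loose. The point is its centre, 11 above its underside; z up; its x axis is square to one pair of flats (further pairs every 60 degrees), so it is gripped across the outside of a pair of flats.
- ring_blue_c (a point): Bright blue plastic anti-roll ring for a hand-held microphone, lying flat: hexagonal, 52 mm across the flats (about 58 across the corners), hole 38, 22 high, 30 g. Loose. The point is its centre, 11 above its underside; z up; its x axis is square to one pair of flats (further pairs every 60 degrees), so it is gripped across the outside of a pair of flats.
- ring_green_c (a point): Green plastic anti-roll ring for a hand-held microphone, lying flat: hexagonal, 52 mm across the flats (about 58 across the corners), hole 38, 22 high, 30 g. Loose. The point is its centre, 11 above its underside; z up; its x axis is square to one pair of flats (further pairs every 60 degrees), so it is gripped across the outside of a pair of flats. It belongs to no kit and stays where it is.
- capsule_c (a point): Microphone capsule standing upright: a cylinder 48 mm high, black knurled foot of diameter 34 up to 22 high, then a silver body of diameter 31 to 33. 70 g, loose. The point is its centre, 24 above its underside; z is up along its axis.
- pack_c (a point): Battery pack of two round cells side by side in a red sleeve with a white band, lying flat: 66 mm long (its x), 37 wide (its y), 18 high, 90 g, loose. The point is its centre, 9 above its underside; z up.
- antenna_c (a point): Stubby black rod antenna lying on the bench, 110 mm long (its x), 30 g, loose: a square foot 18 wide and 14 high at its -x end, a rod of diameter 11 along the middle, a tip collar of diameter 14 at the +x end. The point is the middle of its length on the rod's axis, 7 above the underside; its centre of mass lies some 8 towards the foot. z up.
- tray_orange: Fixed shallow tray, grey floor, orange rim, 170 by 220 mm (x by y). Origin: centre of its underside, on the bench; z up. Floor top 6 above the bench, rim 4 wide, 12 high. Flush dark marks: a disc of diameter 68 at x -36, y -52 for the orange ring; a disc of diameter 44 at x -36, y +52 for the capsule; a rectangle 46 (x) by 80 (y) at x +36, y 0 for the battery pack.
- tray_blue: Fixed shallow tray, grey floor, blue rim, 170 by 220 mm (x by y). Origin: centre of its underside, on the bench; z up. Floor top 6 above the bench, rim 4 wide, 12 high. Flush dark marks: a disc of diameter 68 at x -36, y -52 for the blue ring; a strip 26 (x) by 122 (y) at x +36, y 0 for the antenna, lengthwise along the tray's y.
There are look-alikes about, which are no part of the job. Leave any purple or yellow look-alike of the part that bears antenna_c alone.

How it is judged:
At the end, for the whole second after the job is handed in: The five things rest released on the floors of their own trays (height within 4 mm), each within 13 mm of its mark in tray x and y; rings flat, capsule upright to 0.15 rad, pack and antenna along their marks to 0.3 rad; green ring within 25 mm of its start (x of ring_orange_c in the frame of tray_orange between -0.049 and -0.023 m and y of ring_orange_c in the frame of tray_orange between -0.065 and -0.039 m and z of ring_orange_c in the frame of tray_orange between 0.013 and 0.021 m and linear speed of each of ring_orange, capsule, pack, ring_blue, antenna below 0.02 m/s and contact force between each of ring_orange, capsule, pack, ring_blue, antenna and the fingers below 0.05 N and x of capsule_c in the frame of tray_orange between -0.049 and -0.023 m and y of capsule_c in the frame of tray_orange between 0.039 and 0.065 m and z of capsule_c in the frame of tray_orange between 0.026 and 0.034 m and x of pack_c in the frame of tray_orange between 0.023 and 0.049 m and y of pack_c in the frame of tray_orange between -0.013 and 0.013 m and z of pack_c in the frame of tray_orange between 0.0112 and 0.0192 m and angle between the x axis of pack_c and the y axis of tray_orange, either way round below 0.3 rad and x of ring_blue_c in the frame of tray_blue between -0.049 and -0.023 m and y of ring_blue_c in the frame of tray_blue between -0.065 and -0.039 m and z of ring_blue_c in the frame of tray_blue between 0.013 and 0.021 m and x of antenna_c in the frame of tray_blue between 0.023 and 0.049 m and y of antenna_c in the frame of tray_blue between -0.013 and 0.013 m and z of antenna_c in the frame of tray_blue between 0.009 and 0.017 m and angle between the x axis of antenna_c and the y axis of tray_blue, either way round below 0.3 rad and angle between capsule_c's own z axis and vertical below 0.15 rad and distance of ring_green_c from where it was at the start of the episode below 0.025 m); the robot touches nothing.
It fails at once if a kit thing is dropped: it is in the air, 30 mm or more above its resting height in a tray, with no finger touching it ((height (world z) of ring_orange_c above 0.047 m and contact force between ring_orange and the fingers below 0.001 N) or (height (world z) of capsule_c above 0.06 m and contact force between capsule and the fingers below 0.001 N) or (height (world z) of pack_c above 0.045 m and contact force between pack and the fingers below 0.001 N) or (height (world z) of ring_blue_c above 0.047 m and contact force between ring_blue and the fingers below 0.001 N) or (height (world z) of antenna_c above 0.043 m and contact force between antenna and the fingers below 0.001 N)).
It fails at once if the green ring is moved by more than 25 mm (distance of ring_green_c from where it was at the start of the episode above 0.025 m).
It also fails if it takes over 120 s, if anything falls off the work surface, if the arm or the gripper's body presses on something with over 40 N, if the wrist force passes 120 N, or if a joint passes its speed limit or range.

### The arm

A 6-joint arm with a two-finger parallel gripper is mounted at the origin on the work surface. World frame = base frame: x ahead of the robot, y to its left, z up, the work surface at z = 0. Lengths are in m, angles in rad, forces in N, time in s.
With the tool pointing down it reaches from about 0.275 to 0.825 m from the base axis. Payload 4.9 kg.
Tool frame: the origin (TCP) lies at the very end of the fingers, on their centre line; the grasp point (between the pads) lies 19 mm behind it; y points along the fingers, z is the direction in which the jaws open and shut, and the axes are right-handed (so a half turn about y gives the same grasp; the last joint's range is limited). The gripper opens to 85 mm and grips with 20 to 120 N. Pads are 22 mm wide; open, the fingers measure 114 mm over their backs; the gripper's body (76 mm by 85 mm) begins 54 mm behind the grasp point. The pads swing forward as they close: fully open they stand 13 mm farther back than shut.
Start: joints at [1.004, 0.326, -0.193, 1.052, 0, 1.437], TCP at [0.231, 0.499, 0.231] pointing down, gripper open.
Joint ranges: [-2.65, 2.65], [-0.97, 1.79], [-1.3, 1.35], [-1.93, 2.1], [-1.47, 1.37], [-3.14, 3.14]. Speed limits (rad/s): [2.57, 2.57, 3.14, 3.14, 3.14, 3.14].

### API

Orientations are given as a rotation vector (axis times angle).
In Python, from bench import * gives the robot as it stands.
- The arm moves only by the tool jog_arm, never from a script. Its argument "deltas" is a list that holds one entry, the list of rows, each a list of 7 numbers: the shift along the tool's x, y, z in mm, then the turn, a rotation vector about the tool's x, y, z in rad, then the gripper command: -1 is shut, 1 is fully open, values between are in proportion. In form: [[[dx, dy, dz, wx, wy, wz, fingers], ...]]. A call has 1 to 12 rows; each row shifts and turns the commanded pose from where the row before left it, along the tool's axes as they then stand; what a row does not reach is not made up. A row lasts 1/12 s, in which the tool goes at most 41.7 mm and 7.16 degrees, less where a joint would pass 70% of its speed; a pose out of reach is approached as far as the arm can. A call is refused whole if a number of a shift passes 41.7 or a number of a turn 0.125, either way. A call with a gripper value outside its range is refused whole. The fingers move at their own pace and stop on an object; the grip force is fixed at half the most. Time passes only in rows, so rows that do not move let the fingers close. It gives the time, the measured TCP pose, the force and the opening at its end, in the units of the state.
- state(): the state, without advancing time (a new reading comes with each control period).
- get_image(name): name is "side" or "top"; returns the picture (384x512x3 uint8, red, green, blue); there is no depth.
- get_calibration(name): a dict with "vfov" (degrees; the focal length in pixels is half the picture's height over the tangent of half this angle, whatever the lens; pixels are square), "cx", "cy" (the principal point, pixels), "dist_coeffs" ([k1, k2, p1, p2, k3] as OpenCV has them; the pictures are not rectified), "T" (4x4, takes a point from camera to world coordinates). Camera axes: x right, y down, z forward; pixel columns grow to the right and rows downward; lengths in m; the calibration is good to about 2 mm. A picture is of the moment at which its call begins. get_calibration takes no time and is no camera call.
- job_done(): hands the job in, once; it reports no verdict.
The state is a dict: "time": time; "q": joint angles; "qvel": joint speeds; "tau": joint torques, N m; "position": TCP position; "tool_rot": TCP orientation; "ft_force": force on the tool from outside, world axes, zero at the start; "moment": the same for the moment, N m; "opening": opening from 0.0 (shut) to 1.0 (fully open).
Only numpy, scipy, OpenCV 4.12 (cv2) and the standard library are available. Lean on these libraries where they do the work, as an engineer would, in place of code of your own. Each camera call takes 0.05 s, during which the arm holds its last target.

## Working session

There is one attempt and no reset: what is moved stays moved. The work goes in short steps, Python scripts to look and compute and a tool call to move; the robot and the scene stay as the last step left them, time stands still between calls to the robot, and variables do not carry over. Pictures are saved under pics/ and viewed, and the job is handed in when it is done.

Besides the shell and the picture viewer there is one more tool, called after ">>>" by a JSON object that holds its "name" and its "arguments". jog_arm: Moves the arm, as the interface text tells. Its arguments: {"type":"object","properties":{"deltas":{"type":"array","items":{"type":"array","items":{"type":"array","items":{"type":"number"}}}}},"required":["deltas"]}

```bash
mkdir -p pics; ls
python3 - <<'E'
from bench import *
import cv2
for n in ("top","side"):
    c=get_calibration(n); print(n,c)
    im=get_image(n); cv2.imwrite(f"pics/{n}0.png",cv2.resize(im[:,:,::-1],(800,600),interpolation=cv2.INTER_CUBIC)); cv2.imwrite(f"pics/{n}0raw.png",im[:,:,::-1])
print(state())
E
```

```text
pics
top {'vfov': 48.31358046238925, 'cx': 252.02762702975554, 'cy': 189.96919240973415, 'dist_coeffs': array([0.04066854, 0.        , 0.        , 0.        , 0.        ]), 'T': array([[ 0.02868529, -0.9945907 ,  0.09983232,  0.50626035],
       [-0.99939267, -0.03051308, -0.01682972,  0.0362158 ],
       [ 0.01978487, -0.09928892, -0.99486193,  0.99558623],
       [ 0.        ,  0.        ,  0.        ,  1.        ]])}
side {'vfov': 51.729519824734055, 'cx': 259.69011317490884, 'cy': 191.75367171999747, 'dist_coeffs': array([-0.08974334,  0.        ,  0.        ,  0.        ,  0.        ]), 'T': array([[ 0.81264673, -0.32832281,  0.48146591,  0.08782419],
       [-0.5824251 , -0.48544574,  0.6520149 , -0.61845066],
       [ 0.01965421, -0.81027561, -0.58571934,  0.62319952],
       [ 0.        ,  0.        ,  0.        ,  1.        ]])}
{'time': 0.1, 'q': array([ 1.00379310e+00,  3.26845336e-01, -1.93478896e-01,  1.05199356e+00,
       -2.69984948e-05,  1.43661637e+00]), 'qvel': array([ 1.03716740e-04, -2.12758940e-03,  3.40180978e-03,  5.53745389e-04,
       -6.99321546e-05, -5.34472913e-05]), 'tau': array([ 5.23349718e-04, -4.44239724e+01,  2.63037872e+01,  7.85095326e-03,
       -8.00825228e-05, -1.14276281e-05]), 'position': array([0.2303976 , 0.4988497 , 0.23059533]), 'tool_rot': array([-1.54545309,  0.33991809, -0.33913192]), 'ft_force': array([0.46057981, 0.38181836, 0.75594945]), 'moment': array([-0.01715842, -0.02655811, -0.02125634]), 'opening': 1.0013553424146862}
```

View pics/top0.png

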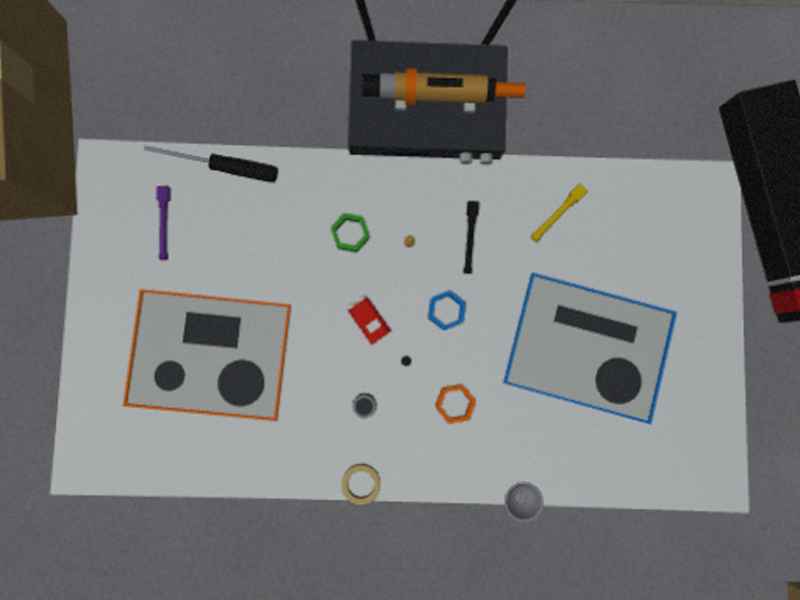

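View pics/side0.png

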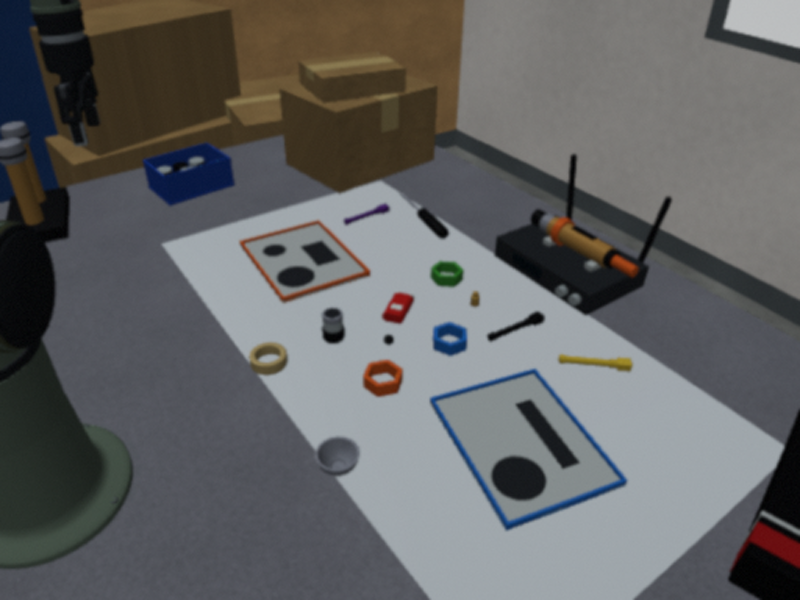

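The top view (800x600 pixels) shows these things that could be confused:
- **Rings:** orange (455,403), blue (447,310), green (350,232) and a tan ring (361,484). I take the orange and the blue.
- **Capsule:** the silver and black cylinder at (364,405). The others are a black ball (406,361) and a grey bowl (524,501).
- **Pack:** the red one with the white band at (370,320).
- **Antenna:** the black one at (470,237). The others are purple (163,222), yellow (560,212) and a screwdriver (243,167).
- **Trays:** orange on the left, blue on the right.

Next I segment these and check them in a close crop.

```bash
cat > h.py <<'E'
from bench import *
import cv2, numpy as np
def K(n):
    c=get_calibration(n); f=192/np.tan(np.radians(c["vfov"]/2))
    return np.array([[f,0,c["cx"]],[0,f,c["cy"]],[0,0,1]]),c["dist_coeffs"],c["T"]
def w(n,px,z):
    k,d,T=K(n); p=cv2.undistortPoints(np.array(px,float).reshape(-1,1,2),k,d).reshape(-1,2)
    r=np.c_[p,np.ones(len(p))]@T[:3,:3].T; o=T[:3,3]
    return (o+r*((z-o[2])/r[:,2])[:,None])[:,:2]
def proj(n,P):
    k,d,T=K(n); Ti=np.linalg.inv(T); rv=cv2.Rodrigues(Ti[:3,:3])[0]
    return cv2.projectPoints(np.array(P,float).reshape(-1,1,3),rv,Ti[:3,3],k,d)[0].reshape(-1,2)
def blob(n,im,lo,hi,box,mn=12):
    x0,y0,x1,y1=box
    m=np.zeros(im.shape[:2],np.uint8); hsv=cv2.cvtColor(im,cv2.COLOR_RGB2HSV)
    m[y0:y1,x0:x1]=cv2.inRange(hsv,np.array(lo),np.array(hi))[y0:y1,x0:x1]
    cs,_=cv2.findContours(m,cv2.RETR_EXTERNAL,cv2.CHAIN_APPROX_NONE)
    cs=[c for c in cs if cv2.contourArea(c)>mn]
    return max(cs,key=cv2.contourArea) if cs else None
E
python3 - <<'E'
from h import *
im=cv2.imread("pics/top0raw.png")[:,:,::-1].copy()
s=512/800
def bx(x,y,r): return [int((x-r)*s),int((y-r)*s),int((x+r)*s),int((y+r)*s)]
def rect(name,lo,hi,b,z):
    c=blob("top",im,lo,hi,b)
    W=w("top",c.reshape(-1,2),z)*1000
    (cx,cy),(a,bb),ang=cv2.minAreaRect(W.astype(np.float32))
    print(name,"cen",round(cx,1),round(cy,1),"size",round(a,1),round(bb,1),"ang",round(ang,1), "circ",[round(v,1) for v in (*cv2.minEnclosingCircle(W.astype(np.float32))[0],)])
    return W
rect("trayO",[3,120,80],[20,255,255],bx(207,355,100),.012)
rect("trayB",[95,120,60],[120,255,255],bx(590,348,100),.012)
rect("pack",[0,100,60],[10,255,255],bx(370,320,35),.018)
rect("black ant",[0,0,0],[180,255,90],bx(472,237,45),.009)
for n,x,y,lo,hi in(("o",455,403,[3,120,80],[20,255,255]),("b",447,310,[95,120,60],[120,255,255]),("g",350,232,[45,80,40],[80,255,255])):
    W=rect("ring "+n,lo,hi,bx(x,y,28),.022)
    # orientation: minimise width across flats
    c=W.mean(0);best=[]
    for t in np.radians(np.arange(0,60,1)):
        tot=0;cc=[]
        for k in range(3):
            u=np.array([np.cos(t+k*np.pi/3),np.sin(t+k*np.pi/3)]);p=W@u;tot+=np.ptp(p)
            cc.append(np.ptp(p))
        best.append((tot,np.degrees(t),cc))
    print(min(best))
for nm,x,y,z in(("dO",241,383,.006),("dC",169,375,.006),("rect",212,330,.006),("dB",618,380,.006),("strip",595,323,.006)):
    rect(nm,[0,0,0],[180,255,100],bx(x,y,30 if nm!="strip" else 50),z)
rect("capsule",[0,0,0],[180,255,150],bx(364,405,22),.022)
crops=[(364,405),(455,403),(447,310),(370,320),(470,237),(212,355)]
t=[cv2.resize(im[int(y*s)-32:int(y*s)+32,int(x*s)-32:int(x*s)+32,::-1],(256,256),interpolation=cv2.INTER_CUBIC) for x,y in crops]
cv2.imwrite("pics/crop.png",np.vstack([np.hstack(t[:3]),np.hstack(t[3:])]))
E
```

```text
trayO cen 512.9 288.0 size 220.2 169.2 ang 85.9 circ [513.2, 287.8]
trayB cen 540.0 -270.6 size 220.5 169.2 ang 76.2 circ [540.1, -270.6]
pack cen 569.3 55.5 size 61.3 34.4 ang 36.7 circ [568.5, 56.5]
black ant cen 699.5 -93.7 size 16.9 107.8 ang 88.4 circ [699.5, -92.5]
ring o cen 452.9 -72.6 size 51.1 55.3 ang 11.0 circ [452.8, -72.3]
(np.float64(153.08162770081012), np.float64(11.0), [np.float64(51.09990940729159), np.float64(51.58123937768167), np.float64(50.40047891583686)])
ring b cen 587.9 -57.6 size 51.0 56.1 ang 83.9 circ [587.9, -57.3]
(np.float64(152.7644770184478), np.float64(24.000000000000004), [np.float64(50.15516327013461), np.float64(50.97415222841586), np.float64(51.63516151989734)])
ring g cen 698.0 88.2 size 53.7 52.9 ang 1.9 circ [698.0, 88.2]
(np.float64(154.74138986570645), np.float64(50.0), [np.float64(52.425145058525686), np.float64(49.5816174419721), np.float64(52.73462736520867)])
dO cen 473.9 240.2 size 65.7 65.5 ang 2.9 circ [473.5, 239.5]
dC cen 481.5 342.1 size 40.6 42.7 ang 1.5 circ [481.1, 342.7]
rect cen 549.5 286.2 size 79.5 45.3 ang 85.8 circ [548.9, 286.3]
dB cen 492.2 -313.7 size 66.5 66.0 ang 45.7 circ [492.6, -313.5]
strip cen 575.3 -280.1 size 121.5 25.5 ang 76.2 circ [575.6, -280.0]
capsule cen 447.5 57.5 size 34.8 36.2 ang 46.5 circ [447.1, 58.1]
```

View pics/crop.png

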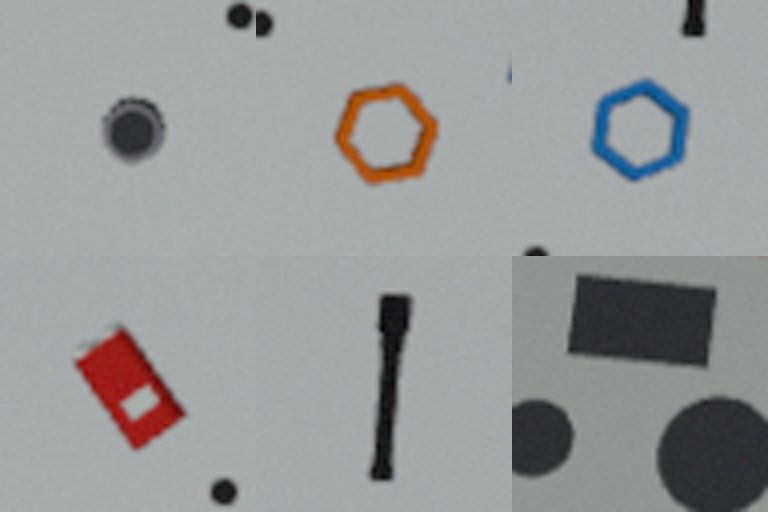

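The crops match the descriptions: the capsule's dark top with a silver edge, the orange and blue hexagons, the red pack with its white band, and the black antenna with its square foot at the +x end. Now a planning helper.

```bash
cat >> h.py <<'E'
from scipy.spatial.transform import Rotation as Ro
def plan(x,y,z,jaw,flip=0):
    """x,y,z mm, jaw deg (world dir of tool z, mod 180). prints turn about tool y then shift in tool axes AFTER the turn"""
    s=state(); R=Ro.from_rotvec(s["tool_rot"]).as_matrix(); p=s["position"]*1000
    zc=np.degrees(np.arctan2(R[1,2],R[0,2])); d=(jaw-zc+90)%180-90
    if flip: d-=180*np.sign(d)
    th=-np.radians(d)  # tool y is down
    R2=R@Ro.from_rotvec([0,th,0]).as_matrix()
    sh=R2.T@(np.array([x,y,z])-p)
    print("t",round(s["time"],2),"pos",p.round(1),"ydir",R[:,1].round(3),"jaw now",round(zc,1),"q",s["q"].round(2),"open",round(s["opening"],3),"F",s["ft_force"].round(1))
    print("turn wy",round(th,3),"rad; then shift",sh.round(1))
E
python3 - <<'E'
from h import *
im=cv2.imread("pics/top0raw.png")[:,:,::-1].copy()
hsv=cv2.cvtColor(im,cv2.COLOR_RGB2HSV)
m=cv2.inRange(hsv,(0,0,0),(180,255,100)); m[:125]=0;m[178:]=0;m[:,:285]=0;m[:,318:]=0
ys,xs=np.nonzero(m); W=w("top",np.c_[xs,ys],.008)*1000
for a,b in((640,660),(660,680),(680,700),(700,720),(720,740),(740,760)):
    q=W[(W[:,0]>=a)&(W[:,0]<b)]; print(a,len(q),q.mean(0).round(1))
print(W.min(0),W.max(0))
m=cv2.inRange(hsv,(0,60,0),(180,255,255))|cv2.inRange(hsv,(0,0,0),(180,255,130)); 
print("ball",w("top",[(406*.64,361*.64),(409*.64,241*.64)],.005)*1000)
plan(453,-73,100,71); plan(447,58,100,90)
E
```

```text
640 29 [651.8 -89. ]
660 37 [670.  -89.8]
680 34 [689.6 -91.3]
700 38 [710.1 -92.5]
720 52 [730.8 -93.9]
740 47 [747.4 -95.1]
[ 645.97650745 -103.58062842] [753.48698568 -84.05724913]
ball [[511.16405915  -1.26339804]
 [690.56073568  -0.94933567]]
t 0.1 pos [230.4 498.8 230.6] ydir [-0.001 -0.001 -1.   ] jaw now 65.2 q [ 1.    0.33 -0.19  1.05 -0.    1.44] open 1.001 F [0.5 0.4 0.8]
turn wy -0.101 rad; then shift [ 396.7  131.2 -468. ]
t 0.1 pos [230.4 498.8 230.6] ydir [-0.001 -0.001 -1.   ] jaw now 65.2 q [ 1.    0.33 -0.19  1.05 -0.    1.44] open 1.001 F [0.5 0.4 0.8]
turn wy -0.433 rad; then shift [ 216.7  131.  -440.7]
```

>>> {"name": "jog_arm", "arguments": {"deltas": [[[0, 30, 0, 0, -0.12, 0, 1], [0, 30, 0, 0, -0.12, 0, 1], [0, 30, 0, 0, -0.12, 0, 1]]]}}

```text
time: 0.35
position: [0.2308, 0.4995, 0.1405]
tool_rot: [-1.569, 0.052, -0.053]
ft_force: [0.0, 1.0, 0.6]
opening: 0.998
```

```bash
python3 -c "
from h import *
plan(447.5,57.8,120,85.9)"
```

```text
t 0.35 pos [230.8 499.5 140.5] ydir [ 0.001  0.001 -1.   ] jaw now 86.2 q [ 1.    0.4  -0.33  0.84 -0.    1.07] open 0.998 F [0.  1.  0.6]
turn wy 0.005 rad; then shift [ 247.8   20.2 -425. ]
```

>>> {"name": "jog_arm", "arguments": {"deltas": [[[20, 2, -35, 0, 0, 0, 1], [20, 2, -35, 0, 0, 0, 1], [20, 2, -35, 0, 0, 0, 1], [20, 2, -35, 0, 0, 0, 1], [20, 2, -35, 0, 0, 0, 1], [20, 2, -35, 0, 0, 0, 1], [20, 2, -35, 0, 0, 0, 1], [20, 2, -35, 0, 0, 0, 1], [20, 2, -35, 0, 0, 0, 1], [20, 2, -35, 0, 0, 0, 1], [20, 2, -35, 0, 0, 0, 1], [20, 2, -35, 0, 0, 0, 1]]]}}

```text
time: 1.35
position: [0.4397, 0.061, 0.1171]
tool_rot: [-1.57, 0.058, -0.057]
ft_force: [1.1, 0.9, -0.3]
opening: 1.005
```

```bash
python3 -c "
from h import *
plan(447.5,57.8,8,85.9)"
```

```text
t 1.35 pos [439.7  61.  117.1] ydir [-0.  0. -1.] jaw now 85.8 q [-0.03  0.25 -0.62  0.69  0.    0.04] open 1.005 F [ 1.1  0.9 -0.3]
turn wy -0.002 rad; then shift [  8.  109.1  -2.6]
```

>>> {"name": "jog_arm", "arguments": {"deltas": [[[8, 0, -3, 0, 0, 0, 1], [0, 30, 0, 0, 0, 0, 1], [0, 30, 0, 0, 0, 0, 1], [0, 20, 0, 0, 0, 0, 1], [0, 15, 0, 0, 0, 0, 1], [0, 14, 0, 0, 0, 0, 1], [0, 0, 0, 0, 0, 0, 1]]]}}

```text
time: 1.93
position: [0.4449, 0.0597, 0.0059]
tool_rot: [-1.57, 0.061, -0.053]
ft_force: [-0.2, -0.5, 0.4]
opening: 0.998
```

```bash
python3 -c "
from h import *
plan(447.5,57.8,8,85.9)
a=get_image('top');b=get_image('side')
def cr(n,im):
    u,v=proj(n,[.4475,.058,.03])[0]; u=int(u);v=int(v)
    return cv2.resize(im[v-48:v+48,u-48:u+48,::-1],(390,390),interpolation=cv2.INTER_CUBIC)
cv2.imwrite('pics/g1.png',np.hstack([cr('top',a),cr('side',b)]))"
```

```text
t 1.93 pos [444.9  59.7   5.9] ydir [-0.005  0.    -1.   ] jaw now 85.8 q [-0.03  0.45 -0.71  0.41  0.    0.04] open 0.998 F [-0.2 -0.5  0.4]
turn wy -0.001 rad; then shift [ 2.7 -2.1 -1.7]
```

View pics/g1.png

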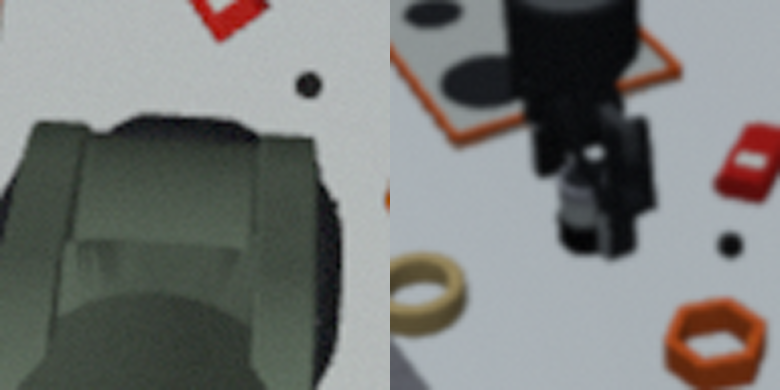

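The side crop shows the capsule (580,215) between the open fingers. Now correct and close.

>>> {"name": "jog_arm", "arguments": {"deltas": [[[3, -2, -2, 0, 0, 0, 1], [0, 0, 0, 0, 0, 0, -1], [0, 0, 0, 0, 0, 0, -1], [0, 0, 0, 0, 0, 0, -1], [0, 0, 0, 0, 0, 0, -1], [0, 0, 0, 0, 0, 0, -1], [0, 0, 0, 0, 0, 0, -1], [0, 0, 0, 0, 0, 0, -1], [0, 0, 0, 0, 0, 0, -1]]]}}

```text
time: 2.78
position: [0.4504, 0.0572, 0.011]
tool_rot: [-1.57, 0.057, -0.058]
ft_force: [-1.2, 0.2, 6.0]
opening: 0.37
```

```bash
python3 -c "
from h import *
plan(480.7,342.4,100,85.9)"
```

```text
t 2.78 pos [450.4  57.2  11. ] ydir [ 0.001 -0.    -1.   ] jaw now 85.8 q [-0.04  0.44 -0.7   0.42 -0.    0.04] open 0.37 F [-1.2  0.2  6. ]
turn wy -0.001 rad; then shift [  9.9 -89.  286.7]
```

>>> {"name": "jog_arm", "arguments": {"deltas": [[[0, -25, 0, 0, 0, 0, -1], [0, -35, 0, 0, 0, 0, -1], [0, -20, 20, 0, 0, 0, -1], [1, -9, 35, 0, 0, 0, -1], [2, 0, 40, 0, 0, 0, -1], [2, 0, 40, 0, 0, 0, -1], [2, 0, 40, 0, 0, 0, -1], [2, 0, 40, 0, 0, 0, -1], [1, 0, 40, 0, 0, 0, -1], [0, 0, 22, 0, 0, 0, -1], [0, 0, 10, 0, 0, 0, -1], [0, 0, 0, 0, 0, 0, -1]]]}}

```text
time: 3.78
position: [0.4806, 0.3446, 0.099]
tool_rot: [-1.57, 0.055, -0.055]
ft_force: [-0.3, -0.8, -0.3]
opening: 0.374
```

```bash
python3 -c "
from h import *
plan(482,342.4,20,85.9)"
```

```text
t 3.78 pos [480.6 344.6  99. ] ydir [ 0.  0. -1.] jaw now 86.0 q [ 0.5   0.52 -0.26  0.79  0.    0.57] open 0.374 F [-0.3 -0.8 -0.3]
turn wy 0.002 rad; then shift [ 1.6 79.  -2.1]
```

>>> {"name": "jog_arm", "arguments": {"deltas": [[[2, 30, -2, 0, 0, 0, -1], [0, 25, 0, 0, 0, 0, -1], [0, 14, 0, 0, 0, 0, -1], [0, 6, 0, 0, 0, 0, -1], [0, 3, 0, 0, 0, 0, -1], [0, 2, 0, 0, 0, 0, -1], [0, 0, 0, 0, 0, 0, -1], [0, 0, 0, 0, 0, 0, -1], [0, 0, 0, 0, 0, 0, -1]]]}}

```text
time: 4.53
position: [0.4836, 0.3408, 0.0204]
tool_rot: [-1.569, 0.056, -0.059]
ft_force: [0.5, -0.1, -0.4]
opening: 0.373
```

```bash
python3 -c "
from h import *
plan(482,342.4,17,85.9)
b=get_image('side')
def cr(n,im):
    u,v=proj(n,[.4807,.3424,.03])[0]; u=int(u);v=int(v)
    return cv2.resize(im[v-48:v+48,u-48:u+48,::-1],(480,480),interpolation=cv2.INTER_CUBIC)
cv2.imwrite('pics/g2.png',cr('side',b))"
```

```text
t 4.53 pos [483.6 340.8  20.4] ydir [ 0.002  0.001 -1.   ] jaw now 85.8 q [ 0.49  0.61 -0.33  0.63 -0.    0.56] open 0.373 F [ 0.5 -0.1 -0.4]
turn wy -0.001 rad; then shift [-1.7  3.4  1.5]
```

View pics/g2.png

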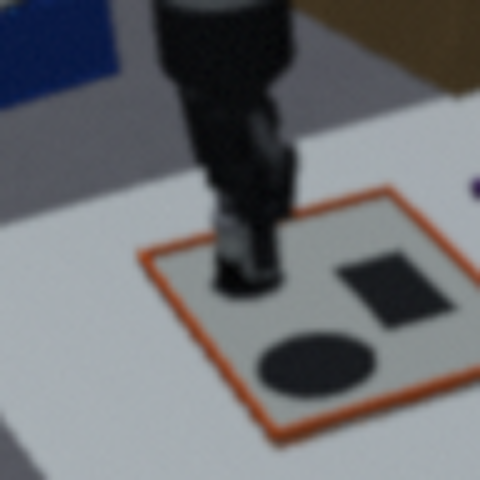

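The capsule is held upright, just above its small disc at (248,285). Lower the last 3 mm.

>>> {"name": "jog_arm", "arguments": {"deltas": [[[-1, 1.5, 1, 0, 0, 0, -1], [0, 1.5, 0, 0, 0, 0, -1], [0, 1, 0, 0, 0, 0, -1], [0, 0, 0, 0, 0, 0, -1], [0, 0, 0, 0, 0, 0, -1]]]}}

```text
time: 5.0
position: [0.4821, 0.3421, 0.017]
tool_rot: [-1.569, 0.056, -0.058]
ft_force: [-3.4, -0.6, 11.9]
opening: 0.371
```

>>> {"name": "jog_arm", "arguments": {"deltas": [[[0, -0.5, 0, 0, 0, 0, 0.2], [0, 0, 0, 0, 0, 0, 0.3], [0, 0, 0, 0, 0, 0, 0.3], [0, 0, 0, 0, 0, 0, 0.3], [0, 0, 0, 0, 0, 0, 0.3], [0, -20, 0, 0, 0, 0, 0.3], [0, -30, 0, 0, 0, 0, 0.3], [0, -30, 0, 0, 0, 0, 0.3], [0, -15, -10, 0, 0, 0, 1], [0, 0, -35, 0, 0, 0, 1], [0, 0, -40, 0, 0, 0, 1], [0, 0, -40, 0, 0, 0, 1]]]}}

```text
time: 6.0
position: [0.4727, 0.2162, 0.1111]
tool_rot: [-1.57, 0.055, -0.056]
ft_force: [0.3, -0.4, -0.3]
opening: 0.998
```

```bash
python3 -c "
from h import *
plan(571.1,57,100,126.7)
a=get_image('top');b=get_image('side')
cv2.imwrite('pics/g3.png',np.hstack([cv2.resize(i[:,:,::-1],None,fx=.78,fy=.78,interpolation=cv2.INTER_AREA) for i in (a,b)]))"
```

```text
t 6.0 pos [472.7 216.2 111.1] ydir [ 0.001  0.    -1.   ] jaw now 86.0 q [ 0.29  0.39 -0.44  0.74 -0.    0.36] open 0.998 F [ 0.3 -0.4 -0.3]
turn wy -0.711 rad; then shift [ -16.3   11.2 -186.5]
```

View pics/g3.png

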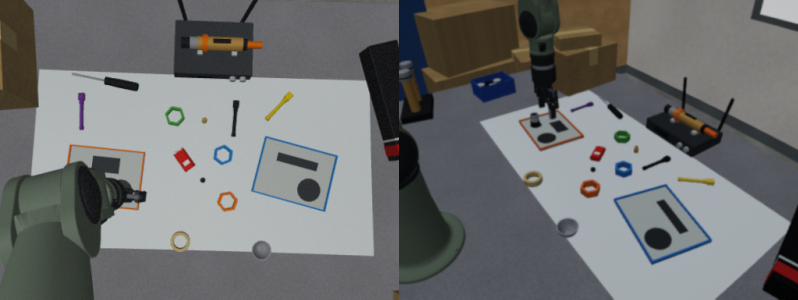

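>>> {"name": "jog_arm", "arguments": {"deltas": [[[0, 0, 0, 0, -0.12, 0, 1], [0, 0, 0, 0, -0.12, 0, 1], [0, 0, 0, 0, -0.12, 0, 1], [0, 0, 0, 0, -0.12, 0, 1], [0, 0, 0, 0, -0.12, 0, 1], [0, 0, 0, 0, -0.11, 0, 1], [-3, 2, -35, 0, 0, 0, 1], [-3, 2, -35, 0, 0, 0, 1], [-3, 2, -35, 0, 0, 0, 1], [-3, 2, -35, 0, 0, 0, 1], [-3, 2, -35, 0, 0, 0, 1], [-1, 2, -10, 0, 0, 0, 1]]]}}

```text
time: 7.1
position: [0.5734, 0.0552, 0.0988]
tool_rot: [-1.516, -0.498, 0.494]
ft_force: [0.7, 1.2, 0.3]
opening: 0.994
```

```bash
python3 -c "
from h import *
plan(571.1,57,3,126.7)"
```

```text
t 7.1 pos [573.4  55.2  98.8] ydir [ 0.003 -0.001 -1.   ] jaw now 126.3 q [-0.03  0.49 -0.31  0.77 -0.   -0.66] open 0.994 F [0.7 1.2 0.3]
turn wy -0.007 rad; then shift [-0.9 95.8  3.1]
```

>>> {"name": "jog_arm", "arguments": {"deltas": [[[-1, 30, 3, 0, 0, 0, 1], [0, 30, 0, 0, 0, 0, 1], [0, 20, 0, 0, 0, 0, 1], [0, 11, 0, 0, 0, 0, 1], [0, 4, 0, 0, 0, 0, 1], [0, 0, 0, 0, 0, 0, 1], [0, 0, 0, 0, 0, 0, 1], [0, 0, 0, 0, 0, 0, 1]]]}}

```text
time: 7.77
position: [0.5687, 0.0608, 0.0052]
tool_rot: [-1.513, -0.501, 0.497]
ft_force: [1.0, 0.3, 0.1]
opening: 1.001
```

```bash
python3 -c "
from h import *
plan(571.1,57,3,126.7)
b=get_image('side')
def cr(n,im):
    u,v=proj(n,[.571,.057,.03])[0]; u=int(u);v=int(v)
    return cv2.resize(im[v-48:v+48,u-48:u+48,::-1],(480,480),interpolation=cv2.INTER_CUBIC)
cv2.imwrite('pics/g4.png',cr('side',b))"
```

```text
t 7.77 pos [568.7  60.8   5.2] ydir [ 0.003  0.    -1.   ] jaw now 126.5 q [-0.02  0.61 -0.4   0.57  0.   -0.66] open 1.001 F [1.  0.3 0.1]
turn wy -0.003 rad; then shift [-0.4  2.2 -4.5]
```

View pics/g4.png

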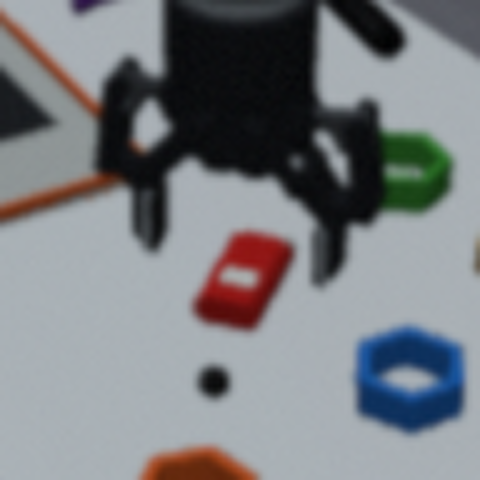

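The side crop shows the pack (243,280) between the two open fingertips. Correct slightly and close.

>>> {"name": "jog_arm", "arguments": {"deltas": [[[0, 1.5, -3, 0, 0, 0, 1], [0, 0, 0, 0, 0, 0, 0.4], [0, 0, 0, 0, 0, 0, -1], [0, 0, 0, 0, 0, 0, -1], [0, 0, 0, 0, 0, 0, -1], [0, 0, 0, 0, 0, 0, -1], [0, 0, 0, 0, 0, 0, -1], [0, 0, 0, 0, 0, 0, -1], [0, 0, 0, 0, 0, 0, -1]]]}}

```text
time: 8.57
position: [0.5695, 0.0581, 0.0028]
tool_rot: [-1.513, -0.499, 0.498]
ft_force: [-1.7, -0.5, 5.4]
opening: 0.403
```

```bash
python3 -c "
from h import *
plan(548.8,285.4,100,175.9)"
```

```text
t 8.57 pos [569.5  58.1   2.8] ydir [ 0.001 -0.    -1.   ] jaw now 126.5 q [-0.03  0.61 -0.39  0.56 -0.   -0.66] open 0.403 F [-1.7 -0.5  5.4]
turn wy -0.862 rad; then shift [225.3 -97.3  36.8]
```

>>> {"name": "jog_arm", "arguments": {"deltas": [[[0, -12, 0, 0, 0, 0, -1], [0, -20, 0, 0, -0.12, 0, -1], [0, -25, 0, 0, -0.12, 0, -1], [0, -25, 0, 0, -0.12, 0, -1], [0, -15, 0, 0, -0.12, 0, -1], [0, 0, 0, 0, -0.12, 0, -1], [0, 0, 0, 0, -0.12, 0, -1], [0, 0, 0, 0, -0.12, 0, -1], [0, 0, 0, 0, -0.02, 0, -1]]]}}

```text
time: 9.32
position: [0.5688, 0.0582, 0.099]
tool_rot: [-1.241, -1.157, 1.157]
ft_force: [0.4, -0.1, -1.2]
opening: 0.4
```

```bash
python3 -c "
from h import *
plan(548.8,285.4,100,175.9)"
```

```text
t 9.32 pos [568.8  58.2  99. ] ydir [-0.001  0.    -1.   ] jaw now 175.9 q [-0.03  0.49 -0.31  0.77  0.   -1.53] open 0.4 F [ 0.4 -0.1 -1.2]
turn wy 0.001 rad; then shift [225.2  -0.9  36.2]
```

>>> {"name": "jog_arm", "arguments": {"deltas": [[[20, 0, 3, 0, 0, 0, -1], [35, 0, 6, 0, 0, 0, -1], [38, 0, 6, 0, 0, 0, -1], [38, 0, 6, 0, 0, 0, -1], [38, 0, 6, 0, 0, 0, -1], [32, 0, 5, 0, 0, 0, -1], [16, 0, 3, 0, 0, 0, -1], [8, 0, 1, 0, 0, 0, -1], [0, 0, 0, 0, 0, 0, -1], [0, 0, 0, 0, 0, 0, -1]]]}}

```text
time: 10.15
position: [0.5496, 0.2846, 0.0988]
tool_rot: [-1.244, -1.153, 1.155]
ft_force: [0.2, 0.7, -0.1]
opening: 0.4
```

```bash
python3 -c "
from h import *
plan(548.8,285.4,10,175.9)"
```

```text
t 10.15 pos [549.6 284.6  98.8] ydir [-0.001 -0.001 -1.   ] jaw now 175.7 q [ 0.36  0.56 -0.18  0.83 -0.   -1.14] open 0.4 F [ 0.2  0.7 -0.1]
turn wy -0.003 rad; then shift [ 0.9 88.8  0.8]
```

>>> {"name": "jog_arm", "arguments": {"deltas": [[[1, 25, 1, 0, 0, 0, -1], [0, 30, 0, 0, 0, 0, -1], [0, 18, 0, 0, 0, 0, -1], [0, 8, 0, 0, 0, 0, -1], [0, 4, 0, 0, 0, 0, -1], [0, 2, 0, 0, 0, 0, -1], [0, 1, 0, 0, 0, 0, -1], [0, 1, 0, 0, 0, 0, -1], [0, 1, 0, 0, 0, 0, -1], [0, 0, 0, 0, 0, 0, -1]]]}}

```text
time: 10.98
position: [0.5494, 0.2865, 0.01]
tool_rot: [-1.244, -1.156, 1.154]
ft_force: [0.4, 0.5, -0.8]
opening: 0.404
```

```bash
python3 -c "
from h import *
plan(548.8,285.4,9,175.9)
b=get_image('side')
def cr(n,im):
    u,v=proj(n,[.549,.285,.03])[0]; u=int(u);v=int(v)
    return cv2.resize(im[v-48:v+48,u-48:u+48,::-1],(480,480),interpolation=cv2.INTER_CUBIC)
cv2.imwrite('pics/g5.png',cr('side',b))"
```

```text
t 10.98 pos [549.4 286.5  10. ] ydir [ 0.001  0.    -1.   ] jaw now 175.8 q [ 0.36  0.67 -0.25  0.65 -0.   -1.14] open 0.404 F [ 0.4  0.5 -0.8]
turn wy -0.002 rad; then shift [-1.1  1.   0.6]
```

View pics/g5.png

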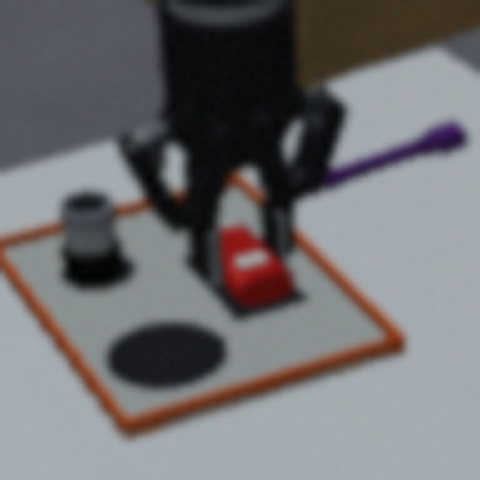

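The pack sits over the rectangle at (258,270), and the capsule stands on its disc. Touch down and release.

>>> {"name": "jog_arm", "arguments": {"deltas": [[[0, 1, 0, 0, 0, 0, -1], [0, 1, 0, 0, 0, 0, -1], [0, 0, 0, 0, 0, 0, -1], [0, 0, 0, 0, 0, 0, -1]]]}}

```text
time: 11.37
position: [0.5493, 0.2865, 0.0088]
tool_rot: [-1.244, -1.156, 1.154]
ft_force: [-2.9, -0.5, 8.5]
opening: 0.405
```

>>> {"name": "jog_arm", "arguments": {"deltas": [[[0, -0.5, 0, 0, 0, 0, 0.2], [0, 0, 0, 0, 0, 0, 0.2], [0, 0, 0, 0, 0, 0, 0.2], [0, 0, 0, 0, 0, 0, 0.2], [0, 0, 0, 0, 0, 0, 0.2], [0, -20, 0, 0, 0, 0, 0.2], [0, -30, 0, 0, 0, 0, 0.2], [0, -25, 0, 0, 0, 0, 0.2], [0, -15, 0, 0, 0.12, 0, 1], [0, 0, 0, 0, 0.12, 0, 1], [0, 0, 0, 0, 0.12, 0, 1], [0, 0, 0, 0, 0.12, 0, 1]]]}}

```text
time: 12.37
position: [0.5492, 0.2863, 0.0983]
tool_rot: [-1.423, -0.789, 0.787]
ft_force: [-0.1, 0.3, -0.7]
opening: 0.997
```

>>> {"name": "jog_arm", "arguments": {"deltas": [[[0, 0, 0, 0, 0.12, 0, 1], [0, 0, 0, 0, 0.12, 0, 1], [0, 0, 0, 0, 0.12, 0, 1], [0, 0, 0, 0, 0.12, 0, 1], [0, 0, 0, 0, 0.12, 0, 1], [0, 0, 0, 0, 0.12, 0, 1], [0, 0, 0, 0, 0.12, 0, 1], [0, 0, 0, 0, 0.12, 0, 1], [0, 0, 0, 0, 0.12, 0, 1], [0, 0, 0, 0, 0.12, 0, 1], [0, 0, 0, 0, 0.12, 0, 1], [0, 0, 0, 0, 0.03, 0, 1]]]}}

```text
time: 13.37
position: [0.5488, 0.2862, 0.0975]
tool_rot: [-1.555, 0.265, -0.264]
ft_force: [0.3, -0.7, -0.1]
opening: 0.995
```

```bash
python3 -c "
from h import *
plan(452.9,-72.7,100,71)"
```

```text
t 13.37 pos [548.8 286.2  97.5] ydir [-0. -0. -1.] jaw now 70.7 q [ 0.36  0.56 -0.18  0.83  0.    0.7 ] open 0.995 F [ 0.3 -0.7 -0.1]
turn wy -0.006 rad; then shift [  26.2   -2.4 -370.6]
```

>>> {"name": "jog_arm", "arguments": {"deltas": [[[2, 0, -30, 0, 0, 0, 1], [3, 0, -40, 0, 0, 0, 1], [3, 0, -40, 0, 0, 0, 1], [3, 0, -40, 0, 0, 0, 1], [3, 0, -40, 0, 0, 0, 1], [3, 0, -40, 0, 0, 0, 1], [3, 0, -40, 0, 0, 0, 1], [3, 0, -40, 0, 0, 0, 1], [2, 0, -36, 0, 0, 0, 1], [1, 0, -16, 0, 0, 0, 1], [0, 0, -8, 0, 0, 0, 1], [0, 0, 0, 0, 0, 0, 1]]]}}

```text
time: 14.37
position: [0.4523, -0.0732, 0.0978]
tool_rot: [-1.555, 0.263, -0.263]
ft_force: [-0.2, 0.4, -0.8]
opening: 0.996
```

```bash
python3 -c "
from h import *
plan(452.9,-72.7,4,71)"
```

```text
t 14.37 pos [452.3 -73.2  97.8] ydir [ 0. -0. -1.] jaw now 70.8 q [-0.32  0.31 -0.61  0.65  0.    0.01] open 0.996 F [-0.2  0.4 -0.8]
turn wy -0.004 rad; then shift [ 0.4 93.8  0.6]
```

>>> {"name": "jog_arm", "arguments": {"deltas": [[[0, 30, 0, 0, 0, 0, 1], [0, 30, 0, 0, 0, 0, 1], [0, 20, 0, 0, 0, 0, 1], [0, 10, 0, 0, 0, 0, 1], [0, 4, 0, 0, 0, 0, 1], [0, 0, 0, 0, 0, 0, 1], [0, 0, 0, 0, 0, 0, 1], [0, 0, 0, 0, 0, 0, 1]]]}}

```text
time: 15.03
position: [0.4536, -0.0717, 0.0046]
tool_rot: [-1.555, 0.259, -0.262]
ft_force: [-0.1, 0.7, 0.1]
opening: 0.999
```

```bash
python3 -c "
from h import *
plan(452.9,-72.7,4,71)
b=get_image('side')
def cr(n,im):
    u,v=proj(n,[.453,-.073,.03])[0]; u=int(u);v=int(v)
    return cv2.resize(im[v-48:v+48,u-48:u+48,::-1],(480,480),interpolation=cv2.INTER_CUBIC)
cv2.imwrite('pics/g6.png',cr('side',b))"
```

```text
t 15.03 pos [453.6 -71.7   4.6] ydir [ 0.002 -0.    -1.   ] jaw now 71.0 q [-0.32  0.46 -0.7   0.41  0.    0.01] open 0.999 F [-0.1  0.7  0.1]
turn wy -0.0 rad; then shift [-0.3  0.6 -1.2]
```

View pics/g6.png

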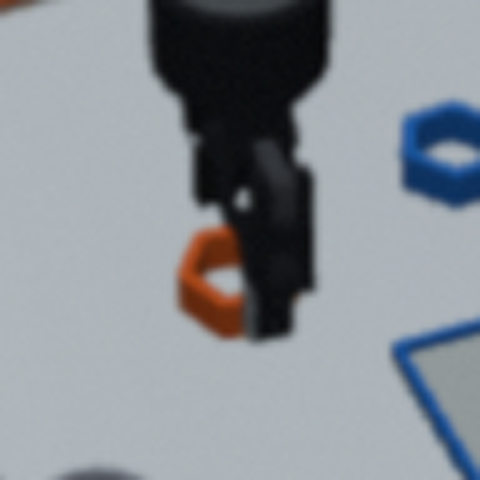

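The near finger stands just outside the ring's right flat at (268,310), aligned. Close.

>>> {"name": "jog_arm", "arguments": {"deltas": [[[0, 1, -1, 0, 0, 0, 1], [0, 0, 0, 0, 0, 0, 0.3], [0, 0, 0, 0, 0, 0, -1], [0, 0, 0, 0, 0, 0, -1], [0, 0, 0, 0, 0, 0, -1], [0, 0, 0, 0, 0, 0, -1], [0, 0, 0, 0, 0, 0, -1], [0, 0, 0, 0, 0, 0, -1]]]}}

```text
time: 15.75
position: [0.4525, -0.0731, 0.0034]
tool_rot: [-1.555, 0.261, -0.262]
ft_force: [-1.3, -0.5, 7.5]
opening: 0.594
```

```bash
python3 -c "
from h import *
plan(473.3,238.9,100,85.9)"
```

```text
t 15.75 pos [452.5 -73.1   3.4] ydir [ 0.001 -0.    -1.   ] jaw now 70.9 q [-0.32  0.46 -0.7   0.41 -0.    0.01] open 0.594 F [-1.3 -0.5  7.5]
turn wy -0.261 rad; then shift [ -1.5 -96.7 312.6]
```

>>> {"name": "jog_arm", "arguments": {"deltas": [[[0, -15, 0, 0, 0, 0, -1], [0, -25, 0, 0, -0.12, 0, -1], [0, -30, 0, 0, -0.12, 0, -1], [0, -27, 0, 0, -0.02, 0, -1], [0, 0, 22, 0, 0, 0, -1], [0, 0, 40, 0, 0, 0, -1], [0, 0, 40, 0, 0, 0, -1], [0, 0, 40, 0, 0, 0, -1], [0, 0, 40, 0, 0, 0, -1], [0, 0, 40, 0, 0, 0, -1], [0, 0, 40, 0, 0, 0, -1], [0, 0, 30, 0, 0, 0, -1]]]}}

```text
time: 16.75
position: [0.4733, 0.2213, 0.0999]
tool_rot: [-1.569, 0.055, -0.056]
ft_force: [-0.8, -0.9, -0.4]
opening: 0.591
```

>>> {"name": "jog_arm", "arguments": {"deltas": [[[0, 0, 14, 0, 0, 0, -1], [0, 0, 6, 0, 0, 0, -1], [0, 0, 0, 0, 0, 0, -1], [0, 0, 0, 0, 0, 0, -1]]]}}

```text
time: 17.08
position: [0.4746, 0.2376, 0.0995]
tool_rot: [-1.571, 0.058, -0.057]
ft_force: [-0.9, 0.2, -0.1]
opening: 0.594
```

```bash
python3 -c "
from h import *
plan(473.3,238.9,10,85.9)"
```

```text
t 17.08 pos [474.6 237.6  99.5] ydir [-0.001 -0.001 -1.   ] jaw now 85.8 q [ 0.33  0.42 -0.42  0.73 -0.    0.4 ] open 0.594 F [-0.9  0.2 -0.1]
turn wy -0.001 rad; then shift [-1.4 89.5  1.3]
```

Ring bottom reaches the floor at TCP z of about 9.4.

>>> {"name": "jog_arm", "arguments": {"deltas": [[[-1, 25, 1, 0, 0, 0, -1], [0, 30, 0, 0, 0, 0, -1], [0, 18, 0, 0, 0, 0, -1], [0, 9, 0, 0, 0, 0, -1], [0, 4, 0, 0, 0, 0, -1], [0, 2, 0, 0, 0, 0, -1], [0, 1, 0, 0, 0, 0, -1], [0, 1, 0, 0, 0, 0, -1], [0, 0, 0, 0, 0, 0, -1], [0, 0, 0, 0, 0, 0, -1]]]}}

```text
time: 17.92
position: [0.4746, 0.2396, 0.0105]
tool_rot: [-1.57, 0.056, -0.058]
ft_force: [-1.3, -0.0, -1.1]
opening: 0.593
```

```bash
python3 -c "
from h import *
plan(473.3,238.9,9,85.9)
b=get_image('side')
def cr(n,im):
    u,v=proj(n,[.473,.239,.03])[0]; u=int(u);v=int(v)
    return cv2.resize(im[v-48:v+48,u-48:u+48,::-1],(480,480),interpolation=cv2.INTER_CUBIC)
cv2.imwrite('pics/g7.png',cr('side',b))"
```

```text
t 17.92 pos [474.6 239.6  10.5] ydir [ 0.001  0.    -1.   ] jaw now 85.8 q [ 0.33  0.55 -0.5   0.52 -0.    0.4 ] open 0.593 F [-1.3 -0.  -1.1]
turn wy -0.001 rad; then shift [-1.3  1.5 -0.8]
```

View pics/g7.png

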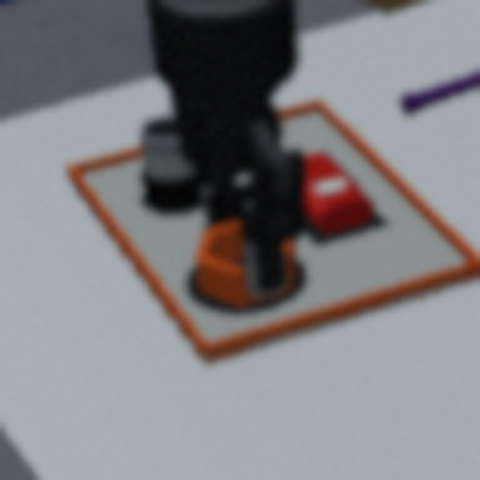

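The ring is centred over the large disc at (247,275). The pack and capsule are undisturbed. Touch down.

>>> {"name": "jog_arm", "arguments": {"deltas": [[[-1, 1, 0, 0, 0, 0, -1], [0, 1, 0, 0, 0, 0, -1], [0, 0, 0, 0, 0, 0, -1], [0, 0, 0, 0, 0, 0, -1]]]}}

```text
time: 18.3
position: [0.4737, 0.2397, 0.0094]
tool_rot: [-1.57, 0.056, -0.058]
ft_force: [-3.1, -1.3, 12.5]
opening: 0.59
```

>>> {"name": "jog_arm", "arguments": {"deltas": [[[0, -0.5, 0, 0, 0, 0, 0.5], [0, 0, 0, 0, 0, 0, 0.5], [0, 0, 0, 0, 0, 0, 0.5], [0, 0, 0, 0, 0, 0, 0.5], [0, 0, 0, 0, 0, 0, 0.5], [0, -20, 0, 0, 0, 0, 0.5], [0, -30, 0, 0, 0, 0, 0.5], [0, -30, 0, 0, 0, 0, 0.5], [0, -10, 0, 0, 0.03, 0, 1], [10, 0, -30, 0, 0, 0, 1], [12, 0, -36, 0, 0, 0, 1], [12, 0, -36, 0, 0, 0, 1]]]}}

```text
time: 19.3
position: [0.4966, 0.134, 0.0987]
tool_rot: [-1.569, 0.078, -0.079]
ft_force: [1.0, 0.6, 0.1]
opening: 1.002
```

```bash
python3 -c "
from h import *
plan(587.9,-57.6,100,84)"
```

```text
t 19.3 pos [496.6 134.   98.7] ydir [ 0.001  0.    -1.   ] jaw now 84.3 q [ 0.12  0.39 -0.47  0.71 -0.    0.22] open 1.002 F [1.  0.6 0.1]
turn wy 0.005 rad; then shift [ 110.8   -1.2 -181. ]
```

>>> {"name": "jog_arm", "arguments": {"deltas": [[[19, 0, -32, 0, 0, 0, 1], [21, 0, -35, 0, 0, 0, 1], [21, 0, -35, 0, 0, 0, 1], [21, 0, -35, 0, 0, 0, 1], [17, 0, -27, 0, 0, 0, 1], [7, 0, -10, 0, 0, 0, 1], [3, 0, -4, 0, 0, 0, 1], [0, 0, 0, 0, 0, 0, 1], [0, 0, 0, 0, 0, 0, 1]]]}}

```text
time: 20.05
position: [0.5856, -0.0525, 0.0978]
tool_rot: [-1.568, 0.081, -0.079]
ft_force: [-0.1, 0.3, 0.6]
opening: 0.998
```

```bash
python3 -c "
from h import *
plan(587.9,-57.6,3,84)"
```

```text
t 20.05 pos [585.6 -52.5  97.8] ydir [-0.002  0.001 -1.   ] jaw now 84.2 q [-0.22  0.51 -0.27  0.79  0.   -0.11] open 0.998 F [-0.1  0.3  0.6]
turn wy 0.003 rad; then shift [ 3.  94.8 -4.9]
```

>>> {"name": "jog_arm", "arguments": {"deltas": [[[3, 30, -5, 0, 0, 0, 1], [0, 30, 0, 0, 0, 0, 1], [0, 20, 0, 0, 0, 0, 1], [0, 10, 0, 0, 0, 0, 1], [0, 4, 0, 0, 0, 0, 1], [0, 0, 0, 0, 0, 0, 1], [0, 0, 0, 0, 0, 0, 1], [0, 0, 0, 0, 0, 0, 1]]]}}

```text
time: 20.72
position: [0.5902, -0.0589, 0.0058]
tool_rot: [-1.57, 0.078, -0.082]
ft_force: [0.4, -0.2, -0.1]
opening: 1.002
```

```bash
python3 -c "
from h import *
plan(587.9,-57.6,3,84)
b=get_image('side')
def cr(n,im):
    u,v=proj(n,[.588,-.058,.03])[0]; u=int(u);v=int(v)
    return cv2.resize(im[v-48:v+48,u-48:u+48,::-1],(480,480),interpolation=cv2.INTER_CUBIC)
cv2.imwrite('pics/g8.png',cr('side',b))"
```

```text
t 20.72 pos [590.2 -58.9   5.8] ydir [ 0.002 -0.001 -1.   ] jaw now 84.1 q [-0.22  0.64 -0.34  0.6   0.   -0.12] open 1.002 F [ 0.4 -0.2 -0.1]
turn wy 0.003 rad; then shift [-2.4  2.8  1.1]
```

View pics/g8.png

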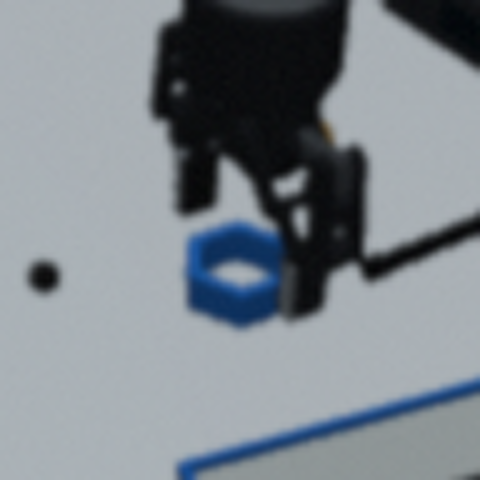

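The fingers straddle the blue ring (240,275). The antenna tip is clear at (372,268). Close.

>>> {"name": "jog_arm", "arguments": {"deltas": [[[-2, 2, 1, 0, 0, 0, 1], [0, 0, 0, 0, 0, 0, 0.3], [0, 0, 0, 0, 0, 0, -1], [0, 0, 0, 0, 0, 0, -1], [0, 0, 0, 0, 0, 0, -1], [0, 0, 0, 0, 0, 0, -1], [0, 0, 0, 0, 0, 0, -1], [0, 0, 0, 0, 0, 0, -1]]]}}

```text
time: 21.43
position: [0.5876, -0.058, 0.0028]
tool_rot: [-1.57, 0.08, -0.082]
ft_force: [-1.2, 0.1, 5.5]
opening: 0.595
```

```bash
python3 -c "
from h import *
plan(492.5,-312.9,100,76.2)"
```

```text
t 21.43 pos [587.6 -58.    2.8] ydir [ 0.001 -0.    -1.   ] jaw now 84.1 q [-0.22  0.64 -0.34  0.59 -0.   -0.12] open 0.595 F [-1.2  0.1  5.5]
turn wy 0.138 rad; then shift [ -31.5  -97.2 -270.2]
```

>>> {"name": "jog_arm", "arguments": {"deltas": [[[0, -15, 0, 0, 0, 0, -1], [0, -25, 0, 0, 0.07, 0, -1], [0, -30, 0, 0, 0.07, 0, -1], [0, -27, 0, 0, 0, 0, -1], [-2, 0, -20, 0, 0, 0, -1], [-5, 0, -39, 0, 0, 0, -1], [-5, 0, -39, 0, 0, 0, -1], [-5, 0, -39, 0, 0, 0, -1], [-5, 0, -39, 0, 0, 0, -1], [-5, 0, -39, 0, 0, 0, -1], [-4, 0, -35, 0, 0, 0, -1], [-1, 0, -20, 0, 0, 0, -1]]]}}

```text
time: 22.43
position: [0.4893, -0.3156, 0.099]
tool_rot: [-1.563, 0.194, -0.193]
ft_force: [0.1, 0.3, -0.2]
opening: 0.593
```

>>> {"name": "jog_arm", "arguments": {"deltas": [[[0, 0, 0, 0, 0, 0, -1], [0, 0, 0, 0, 0, 0, -1]]]}}

```text
time: 22.6
position: [0.4904, -0.3131, 0.0988]
tool_rot: [-1.561, 0.193, -0.192]
ft_force: [-0.2, -0.0, -0.8]
opening: 0.593
```

```bash
python3 -c "
from h import *
plan(492.5,-312.9,10,76.2)"
```

```text
t 22.6 pos [ 490.4 -313.1   98.8] ydir [-0.     0.001 -1.   ] jaw now 75.9 q [-0.7   0.5  -0.29  0.78  0.   -0.45] open 0.593 F [-0.2 -0.  -0.8]
turn wy -0.005 rad; then shift [ 2.  88.8  0.7]
```

>>> {"name": "jog_arm", "arguments": {"deltas": [[[2, 25, 1, 0, 0, 0, -1], [0, 30, 0, 0, 0, 0, -1], [0, 18, 0, 0, 0, 0, -1], [0, 9, 0, 0, 0, 0, -1], [0, 4, 0, 0, 0, 0, -1], [0, 2, 0, 0, 0, 0, -1], [0, 1, 0, 0, 0, 0, -1], [0, 1, 0, 0, 0, 0, -1], [0, 0, 0, 0, 0, 0, -1], [0, 0, 0, 0, 0, 0, -1]]]}}

```text
time: 23.43
position: [0.4939, -0.3121, 0.0101]
tool_rot: [-1.563, 0.19, -0.192]
ft_force: [-0.0, -0.4, -0.9]
opening: 0.595
```

```bash
python3 -c "
from h import *
plan(492.5,-312.9,9,76.2)
b=get_image('side')
def cr(n,im):
    u,v=proj(n,[.493,-.31,.03])[0]; u=int(u);v=int(v)
    return cv2.resize(im[v-48:v+48,u-48:u+48,::-1],(480,480),interpolation=cv2.INTER_CUBIC)
cv2.imwrite('pics/g9.png',cr('side',b))"
```

```text
t 23.43 pos [ 493.9 -312.1   10.1] ydir [ 0.001 -0.001 -1.   ] jaw now 76.1 q [-0.69  0.62 -0.36  0.6   0.   -0.45] open 0.595 F [-0.  -0.4 -0.9]
turn wy -0.002 rad; then shift [-1.1  1.1 -1.1]
```

View pics/g9.png

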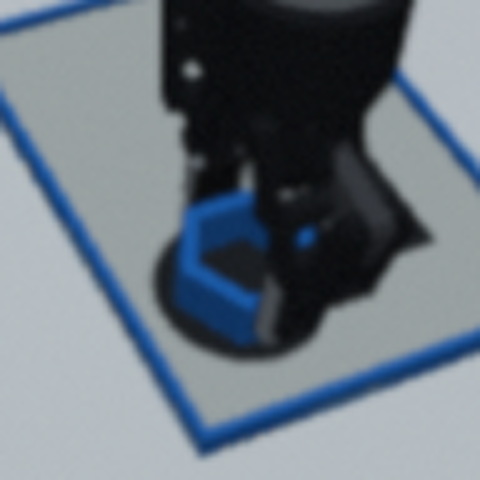

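The blue ring is over its disc at (240,280). Touch down.

>>> {"name": "jog_arm", "arguments": {"deltas": [[[-1, 1, -1, 0, 0, 0, -1], [0, 1, 0, 0, 0, 0, -1], [0, 0, 0, 0, 0, 0, -1], [0, 0, 0, 0, 0, 0, -1]]]}}

```text
time: 23.82
position: [0.4925, -0.3129, 0.0088]
tool_rot: [-1.563, 0.19, -0.192]
ft_force: [-2.3, 1.2, 10.0]
opening: 0.591
```

>>> {"name": "jog_arm", "arguments": {"deltas": [[[0, -0.5, 0, 0, 0, 0, 0.5], [0, 0, 0, 0, 0, 0, 0.5], [0, 0, 0, 0, 0, 0, 0.5], [0, 0, 0, 0, 0, 0, 0.5], [0, 0, 0, 0, 0, 0, 0.5], [0, -20, 0, 0, 0, 0, 0.5], [0, -30, 0, 0, 0, 0, 0.5], [0, -30, 0, 0, 0, 0, 0.5], [0, -10, 0, 0, -0.09, 0, 0.5], [0, 0, 0, 0, -0.09, 0, 0.5], [20, 0, 20, 0, 0, 0, 0.5], [25, 0, 25, 0, 0, 0, 0.5]]]}}

```text
time: 24.82
position: [0.5392, -0.2717, 0.0982]
tool_rot: [-1.571, 0.053, -0.053]
ft_force: [0.7, -0.1, -0.2]
opening: 0.752
```

```bash
python3 -c "
from h import *
plan(705,-92.3,80,86.3)"
```

```text
t 24.82 pos [ 539.2 -271.7   98.2] ydir [-0.    -0.001 -1.   ] jaw now 86.1 q [-0.59  0.54 -0.23  0.81 -0.   -0.52] open 0.752 F [ 0.7 -0.1 -0.2]
turn wy -0.003 rad; then shift [153.9  18.  189.8]
```

>>> {"name": "jog_arm", "arguments": {"deltas": [[[24, 0, 29, 0, 0, 0, 0.5], [25, 2, 31, 0, 0, 0, 0.5], [25, 3, 31, 0, 0, 0, 0.5], [25, 3, 31, 0, 0, 0, 0.5], [25, 3, 31, 0, 0, 0, 0.5], [18, 3, 22, 0, 0, 0, 0.5], [8, 3, 9, 0, 0, 0, 0.5], [3, 1, 3, 0, 0, 0, 0.5], [0, 0, 0, 0, 0, 0, 0.5], [0, 0, 0, 0, 0, 0, 0.5]]]}}

```text
time: 25.65
position: [0.7033, -0.0945, 0.0794]
tool_rot: [-1.571, 0.051, -0.049]
ft_force: [0.2, 0.1, 0.1]
opening: 0.744
```

```bash
python3 -c "
from h import *
plan(705,-92.3,3,86.3)
b=get_image('side')
def cr(n,im):
    u,v=proj(n,[.7,-.092,.01])[0]; u=int(u);v=int(v)
    return cv2.resize(im[v-48:v+48,u-48:u+48,::-1],(480,480),interpolation=cv2.INTER_CUBIC)
cv2.imwrite('pics/g10.png',cr('side',b))"
```

```text
t 25.65 pos [703.3 -94.5  79.4] ydir [-0.001 -0.    -1.   ] jaw now 86.3 q [-0.24  0.74  0.1   0.93 -0.   -0.17] open 0.744 F [0.2 0.1 0.1]
turn wy 0.001 rad; then shift [ 1.7 76.4  2.3]
```

View pics/g10.png

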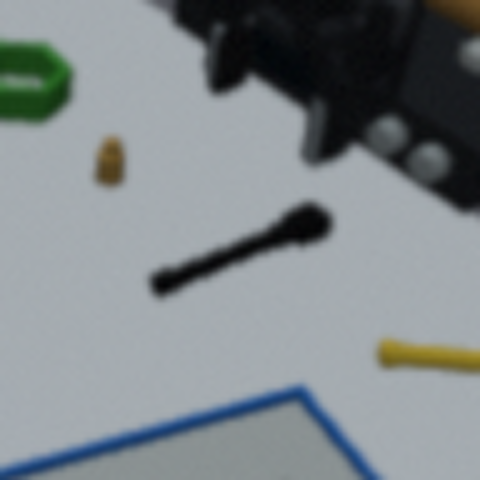

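The view shows the black antenna from tip (165,283) to foot (308,222) with the fingers above it. Neighbours are clear. Descend.

>>> {"name": "jog_arm", "arguments": {"deltas": [[[2, 25, 2, 0, 0, 0, 0.5], [0, 25, 0, 0, 0, 0, 0.5], [0, 15, 0, 0, 0, 0, 0.5], [0, 8, 0, 0, 0, 0, 0.5], [0, 3, 0, 0, 0, 0, 0.5], [0, 0, 0, 0, 0, 0, 0.5], [0, 0, 0, 0, 0, 0, 0.5], [0, 0, 0, 0, 0, 0, 0.5]]]}}

```text
time: 26.37
position: [0.7075, -0.0921, 0.0055]
tool_rot: [-1.571, 0.048, -0.052]
ft_force: [-0.3, 0.1, 0.5]
opening: 0.748
```

```bash
python3 -c "
from h import *
plan(705,-92.3,3,86.3)
b=get_image('side')
def cr(n,im):
    u,v=proj(n,[.7,-.092,.01])[0]; u=int(u);v=int(v)
    return cv2.resize(im[v-48:v+48,u-48:u+48,::-1],(480,480),interpolation=cv2.INTER_CUBIC)
cv2.imwrite('pics/g11.png',cr('side',b))"
```

```text
t 26.37 pos [707.5 -92.1   5.5] ydir [ 0.003 -0.001 -1.   ] jaw now 86.4 q [-0.23  0.82  0.04  0.8  -0.   -0.17] open 0.748 F [-0.3  0.1  0.5]
turn wy 0.001 rad; then shift [-2.5  2.5 -0.4]
```

View pics/g11.png

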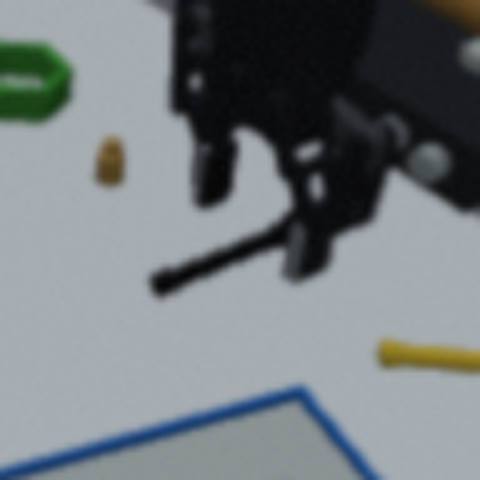

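The antenna lies between the fingertips (210,190) and (305,260). Close.

>>> {"name": "jog_arm", "arguments": {"deltas": [[[-2, 2.5, 0, 0, 0, 0, 0.5], [0, 0, 0, 0, 0, 0, 0], [0, 0, 0, 0, 0, 0, -1], [0, 0, 0, 0, 0, 0, -1], [0, 0, 0, 0, 0, 0, -1], [0, 0, 0, 0, 0, 0, -1], [0, 0, 0, 0, 0, 0, -1], [0, 0, 0, 0, 0, 0, -1], [0, 0, 0, 0, 0, 0, -1], [0, 0, 0, 0, 0, 0, -1]]]}}

```text
time: 27.25
position: [0.7046, -0.0914, 0.0015]
tool_rot: [-1.57, 0.049, -0.05]
ft_force: [0.1, -0.5, 2.5]
opening: 0.094
```

```bash
python3 -c "
from h import *
plan(576.3,-274.3,100,166.2)"
```

```text
t 27.25 pos [704.6 -91.4   1.5] ydir [ 0. -0. -1.] jaw now 86.4 q [-0.23  0.82  0.04  0.79  0.   -0.17] open 0.094 F [ 0.1 -0.5  2.5]
turn wy -1.393 rad; then shift [-208.2  -98.5   80.9]
```

>>> {"name": "jog_arm", "arguments": {"deltas": [[[0, -12, 0, 0, 0, 0, -1], [0, -20, 0, 0, 0, 0, -1], [0, -30, 0, 0, -0.12, 0, -1], [0, -25, 0, 0, -0.12, 0, -1], [0, -12, 0, 0, -0.12, 0, -1], [0, 0, 0, 0, -0.12, 0, -1], [0, 0, 0, 0, -0.12, 0, -1], [0, 0, 0, 0, -0.12, 0, -1], [0, 0, 0, 0, -0.12, 0, -1], [0, 0, 0, 0, -0.12, 0, -1], [0, 0, 0, 0, -0.12, 0, -1], [0, 0, 0, 0, -0.12, 0, -1]]]}}

```text
time: 28.25
position: [0.7044, -0.0914, 0.1009]
tool_rot: [-1.382, -0.889, 0.889]
ft_force: [1.2, 0.3, 0.5]
opening: 0.095
```

>>> {"name": "jog_arm", "arguments": {"deltas": [[[0, 0, 0, 0, -0.12, 0, -1], [0, 0, 0, 0, -0.07, 0, -1], [0, 0, 0, 0, 0, 0, -1]]]}}

```text
time: 28.5
position: [0.7044, -0.0914, 0.1008]
tool_rot: [-1.314, -1.029, 1.029]
ft_force: [0.0, 0.5, -0.4]
opening: 0.098
```

```bash
python3 -c "
from h import *
plan(576.3,-274.3,100,166.2)"
```

```text
t 28.5 pos [704.4 -91.4 100.8] ydir [ 0. -0. -1.] jaw now 166.1 q [-0.23  0.72  0.12  0.97 -0.   -1.56] open 0.098 F [ 0.   0.5 -0.4]
turn wy -0.002 rad; then shift [-208.2    0.8   80.7]
```

>>> {"name": "jog_arm", "arguments": {"deltas": [[[-20, 0, 8, 0, 0, 0, -1], [-34, 0, 13, 0, 0, 0, -1], [-36, 0, 14, 0, 0, 0, -1], [-36, 0, 14, 0, 0, 0, -1], [-36, 0, 14, 0, 0, 0, -1], [-26, 0, 10, 0, 0, 0, -1], [-14, 0, 5, 0, 0, 0, -1], [-6, 0, 3, 0, 0, 0, -1], [0, 0, 0, 0, 0, 0, -1], [0, 0, 0, 0, 0, 0, -1], [0, 0, 0, 0, 0, 0, -1]]]}}

```text
time: 29.42
position: [0.5766, -0.2723, 0.1003]
tool_rot: [-1.314, -1.03, 1.029]
ft_force: [-0.4, -0.0, -0.5]
opening: 0.099
```

```bash
python3 -c "
from h import *
plan(576.3,-274.3,9,166.2)
a=get_image('top');b=get_image('side')
def cr(n,im):
    u,v=proj(n,[.575,-.279,.05])[0]; u=int(u);v=int(v)
    return cv2.resize(im[v-48:v+48,u-48:u+48,::-1],(390,390),interpolation=cv2.INTER_CUBIC)
cv2.imwrite('pics/g12.png',np.hstack([cr('top',a),cr('side',b)]))"
```

```text
t 29.42 pos [ 576.6 -272.3  100.3] ydir [ 0.  0. -1.] jaw now 166.1 q [-0.56  0.59 -0.12  0.86  0.   -1.89] open 0.099 F [-0.4 -0.  -0.5]
turn wy -0.001 rad; then shift [-2.  91.3 -0.1]
```

View pics/g12.png

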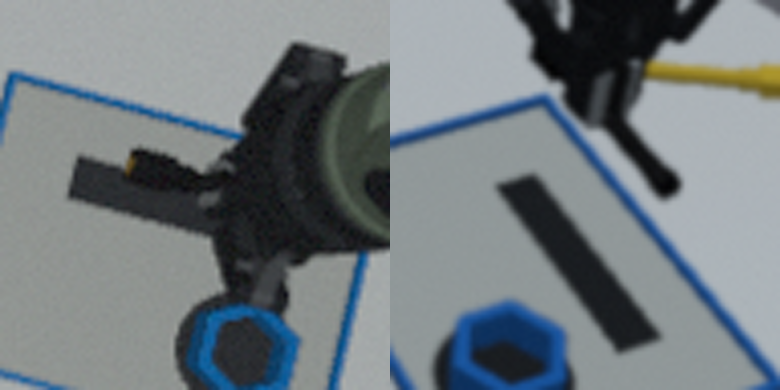

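>>> {"name": "jog_arm", "arguments": {"deltas": [[[-2, 25, 0, 0, 0, 0, -1], [0, 30, 0, 0, 0, 0, -1], [0, 18, 0, 0, 0, 0, -1], [0, 10, 0, 0, 0, 0, -1], [0, 4, 0, 0, 0, 0, -1], [0, 2, 0, 0, 0, 0, -1], [0, 1, 0, 0, 0, 0, -1], [0, 1, 0, 0, 0, 0, -1], [0, 0, 0, 0, 0, 0, -1], [0, 0, 0, 0, 0, 0, -1]]]}}

```text
time: 30.35
position: [0.5758, -0.276, 0.0103]
tool_rot: [-1.316, -1.029, 1.028]
ft_force: [0.4, -0.6, -0.2]
opening: 0.093
```

```bash
python3 -c "
from h import *
plan(576.3,-274.3,7.5,166.2)
b=get_image('side')
def cr(n,im):
    u,v=proj(n,[.575,-.279,.03])[0]; u=int(u);v=int(v)
    return cv2.resize(im[v-48:v+48,u-48:u+48,::-1],(480,480),interpolation=cv2.INTER_CUBIC)
cv2.imwrite('pics/g13.png',cr('side',b))"
```

```text
t 30.35 pos [ 575.8 -276.    10.3] ydir [ 0.001 -0.001 -1.   ] jaw now 166.0 q [-0.56  0.69 -0.2   0.68 -0.   -1.89] open 0.093 F [ 0.4 -0.6 -0.2]
turn wy -0.003 rad; then shift [ 1.8  2.8 -0.1]
```

View pics/g13.png

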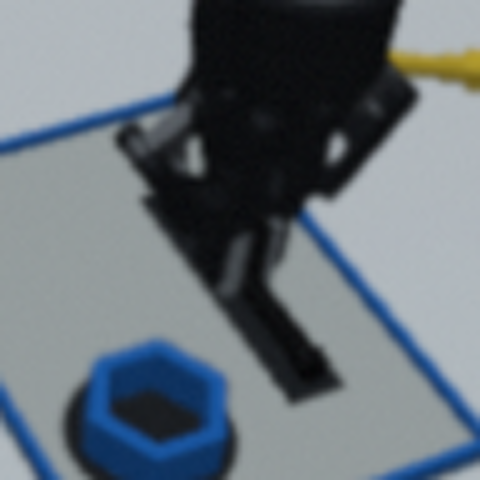

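The antenna lies along the strip, tip at (310,360). Touch down.

>>> {"name": "jog_arm", "arguments": {"deltas": [[[1.5, 1.2, 0, 0, 0, 0, -1], [0, 1, 0, 0, 0, 0, -1], [0, 0.8, 0, 0, 0, 0, -1], [0, 0, 0, 0, 0, 0, -1], [0, 0, 0, 0, 0, 0, -1]]]}}

```text
time: 30.82
position: [0.5758, -0.2741, 0.0074]
tool_rot: [-1.315, -1.029, 1.028]
ft_force: [-1.6, 1.6, 7.4]
opening: 0.1
```

>>> {"name": "jog_arm", "arguments": {"deltas": [[[0, -0.3, 0, 0, 0, 0, -0.2], [0, 0, 0, 0, 0, 0, -0.2], [0, 0, 0, 0, 0, 0, -0.2], [0, 0, 0, 0, 0, 0, -0.2], [0, 0, 0, 0, 0, 0, -0.2], [0, -15, 0, 0, 0, 0, -0.2], [0, -25, 0, 0, 0, 0, -0.2], [0, -35, 0, 0, 0, 0, -0.2], [0, -40, 0, 0, 0, 0, -0.2], [0, -40, 0, 0, 0, 0, -0.2], [0, 0, 0, 0, 0, 0, -0.2]]]}}

```text
time: 31.73
position: [0.5798, -0.2768, 0.1705]
tool_rot: [-1.328, -1.034, 1.026]
ft_force: [1.8, -0.2, 0.7]
opening: 0.403
```

```bash
python3 -c "
from h import *
plan(330,150,200,166.2)"
```

```text
t 31.73 pos [ 579.8 -276.8  170.5] ydir [ 0.011 -0.007 -1.   ] jaw now 166.1 q [-0.56  0.53 -0.04  0.99  0.   -1.89] open 0.403 F [ 1.8 -0.2  0.7]
turn wy -0.003 rad; then shift [354.7 -35.4 344. ]
```

>>> {"name": "jog_arm", "arguments": {"deltas": [[[22, -3, 24, 0, 0, 0, -0.2], [22, -3, 24, 0, 0, 0, -0.2], [22, -3, 24, 0, 0, 0, -0.2], [22, -3, 24, 0, 0, 0, -0.2], [22, -3, 24, 0, 0, 0, -0.2], [22, -3, 24, 0, 0, 0, -0.2], [22, -3, 24, 0, 0, 0, -0.2], [22, -3, 24, 0, 0, 0, -0.2], [22, -3, 24, 0, 0, 0, -0.2], [22, -3, 24, 0, 0, 0, -0.2], [0, 0, 0, 0, 0, 0, -0.2], [0, 0, 0, 0, 0, 0, -0.2]]]}}

```text
time: 32.73
position: [0.3952, -0.0019, 0.1918]
tool_rot: [-1.314, -1.03, 1.03]
ft_force: [0.1, 0.9, 0.9]
opening: 0.399
```

Run:
```python
from h import *
a=get_image('top');b=get_image('side')
cv2.imwrite('pics/f_top.png',cv2.resize(a[:,:,::-1],(800,600),interpolation=cv2.INTER_CUBIC))
cv2.imwrite('pics/f_side.png',cv2.resize(b[:,:,::-1],(800,600),interpolation=cv2.INTER_CUBIC))
def m(name,n,im,lo,hi,P,z,r=22):
    u,v=proj(n,P)[0].astype(int)
    c=blob(n,im,lo,hi,[u-r,v-r,u+r,v+r])
    if c is None: print(name,"none");return
    W=(w(n,c.reshape(-1,2),z)*1000).astype(np.float32)
    (x,y),s,an=cv2.minAreaRect(W); print(name,n,round(x,1),round(y,1),"size",np.round(s,1),"ang",round(an,1))
O=([3,120,80],[20,255,255]);B=([95,120,60],[120,255,255]);G=([45,80,40],[80,255,255]);Rd=([0,100,60],[4,255,255])
m("ringO want 473.3,238.9","top",a,*O,[.4733,.2389,.028],.028,17)
m("ringB want 492.5,-312.9","top",a,*B,[.4925,-.3129,.028],.028,17)
m("green was 698,88.2","top",a,*G,[.698,.088,.022],.022)
m("pack want 548.8,285.4 jaw85.9","top",a,*Rd,[.5488,.2854,.024],.024,26)
print(state()["position"])
def cr(n,im,P,r=36):
    u,v=proj(n,P)[0].astype(int); return cv2.resize(im[v-r:v+r,u-r:u+r,::-1],(390,390),interpolation=cv2.INTER_CUBIC)
cv2.imwrite('pics/f_c.png',np.hstack([cr('top',a,[.513,.288,.01],50),cr('top',a,[.54,-.27,.01],50)]))
```

```text
ringO want 473.3,238.9 top 473.6 239.0 size [57.3 53. ] ang 2.9
ringB want 492.5,-312.9 top 493.6 -309.6 size [57.6 58.2] ang 75.4
green was 698,88.2 top 698.0 88.2 size [53.7 52.9] ang 1.9
pack want 548.8,285.4 jaw85.9 top 549.5 283.3 size [65.4 37.4] ang 85.6
[ 0.39662434 -0.00324325  0.1918018 ]
```

View pics/f_c.png

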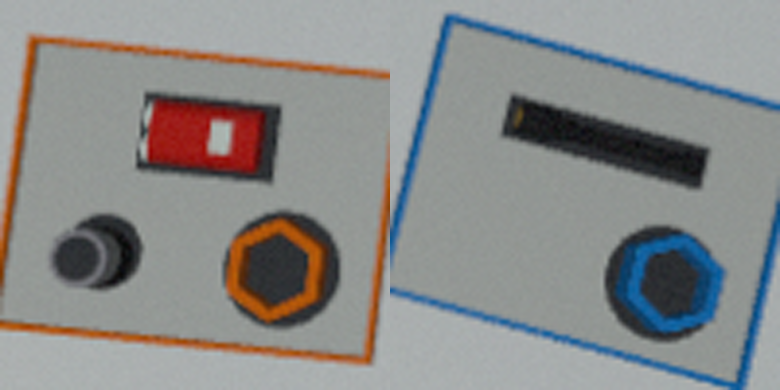

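View pics/f_side.png

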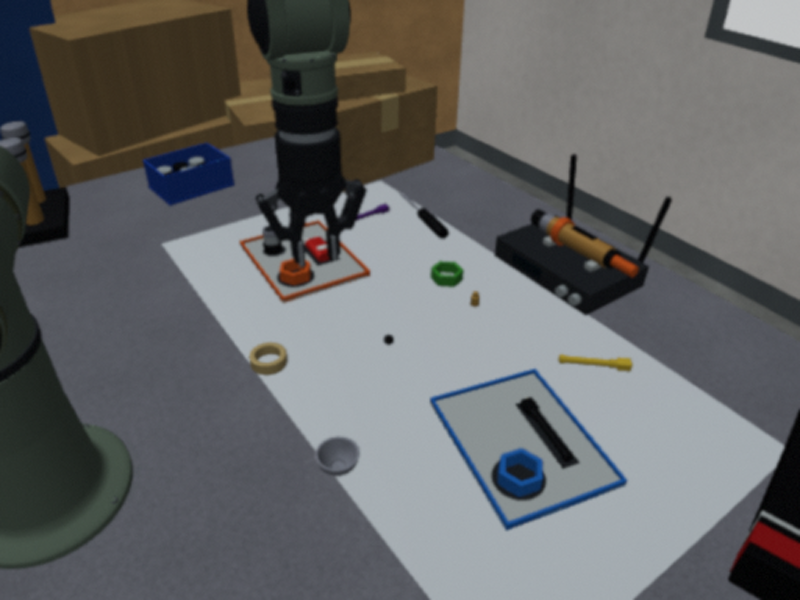

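In the crops, the pack, orange ring, blue ring and antenna all sit inside their marks. The capsule looks offset, so I check that against the parallax of an upright capsule.

Run:
```python
from h import *
for n in("top","side"):
    im=get_image(n)[:,:,::-1]; P=[(.4807,.3424,.054),(.4807,.3424,.006)]
    q=proj(n,P); u,v=q[0].astype(int); r=28
    c=cv2.resize(im[v-r:v+r,u-r:u+r],(392,392),interpolation=cv2.INTER_CUBIC)
    for (z,R,col) in((.054,.0155,(0,0,255)),(.006,.017,(0,255,0))):
        t=np.linspace(0,6.28,40); e=proj(n,np.c_[.4807+R*np.cos(t),.3424+R*np.sin(t),0*t+z])
        cv2.polylines(c,[((e-[u-r,v-r]+.5)*7).astype(np.int32)],True,col,1)
    globals()[n]=c
    # antenna outline
cv2.imwrite("pics/cap.png",np.hstack([top,side]))
s=state();print(s["time"],s["ft_force"])
```

```text
32.9333 [ 0.21130972 -0.52754127 -0.22252888]
```

View pics/cap.png

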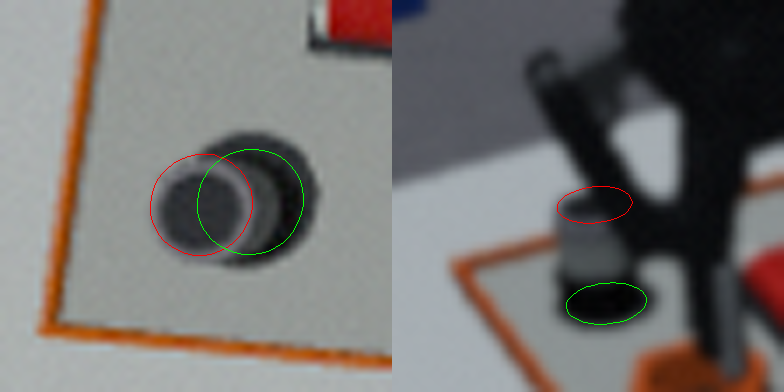

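The drawn outlines of an upright, centred capsule match both views to about 2 mm, so it stands upright on its disc. Handing in.

```bash
python3 -c "
from bench import *
print(job_done())"
```

```text
the job is handed in; nothing more can be done
None
```

Both kits are made up and the job is handed in, at about 33 s of the 120 s. I moved the capsule, pack, orange ring, blue ring and antenna in that order. Each was gripped, lowered until light contact (7–13 N), then released.

The last pictures, taken with the arm clear of the trays, gave these offsets (allowed 13 mm, calibration good to about 2 mm):

| Thing | Offset from its mark | How checked |
|---|---|---|
| Orange ring | under 1 mm | measured in the top view |
| Pack | about 2 mm, aligned to well under 1 degree | measured in the top view |
| Blue ring | about 3.5 mm | measured in the top view |
| Capsule | about 2 mm, upright | by eye, against its expected outline in both views |
| Antenna | within its strip | by eye only, in the top and side views |

- **Green ring:** it measured at its starting position, with no shift.
- **Blue ring reading:** the visible inside and side walls of the ring probably inflate the 3.5 mm. The arm's own position when it set the ring down was within 0.1 mm of the mark.
- **Checks:** none failed. `job_done()` reports no verdict, so I do not have the judged result.

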